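# Tip the tea carton onto the scanner window and read it

## Task

The tea carton stands at the near end of the counter scanner's window with its bar code facing the window. Push it over with a fingertip high on its back so that it falls flat on its bar code, wholly inside the white outline, then press the read key beside the window fully down and let it come up again. Do not grasp or lift the carton, do not press the key before the carton lies there, and leave everything else where it stands.

Things in the scene. Friction and masses are not known exactly. Their poses are not given: they have to be found in the camera images.
- carton: Closed brown card tea carton, 45 x 90 x 150 mm (x, y, z), 0.25 kg, standing on the scanner deck (underside z = 20, top z = 170 mm). Origin: centre of its underside; z up while standing, x along the 45 mm thickness. The broad +x face has the bar code and faces the window; the back (-x) faces the robot. Pushed near its top along +x it balances at 17 degrees (about 40 mm of push), then falls.
- middle (a point): Centre of the carton's solid, 75 mm above its underside: z = 95 mm standing, 42.5 mm lying flat. At the start the carton's lower +x edge is 20 to 50 mm inside the near line of the outline, turned up to 0.13 rad from it: tipped straight along its own +x about that edge, it lands inside the outline.
- foot_l (a point): On the carton: edge of the underside at half thickness, carton frame (0, 45, 0) mm.
- foot_r (a point): On the carton: edge of the underside at half thickness, carton frame (0, -45, 0) mm.
- head_l (a point): On the carton: edge of the top at half thickness, carton frame (0, 45, 150) mm.
- head_r (a point): On the carton: edge of the top at half thickness, carton frame (0, -45, 150) mm.
- window (a point): Centre of the dark window, in the flat top (z = 20 mm) of the steel scanner deck. The window with its thin white outline (5 mm line, flush) is 220 mm along x (away from the robot) by 170 mm along y, to the line's outer edge. The deck is a fixed plate 20 mm thick, from x = -150 to 200 and y = -160 to 130 mm in this frame.
- key (a joint): Travel of the read key, m: 0 up, 0.006 fully down; a spring returns it. Fully down takes 5 N; pressed more than 0.004 counts.
- key_top (a point): Centre of the top of the round grey read key, 34 mm across, in a black housing on the deck, 30 mm towards the robot and 125 mm to the right (-y) of the window's centre. It is pressed straight down.
- tin: Small tin, 52 mm across, 60 mm tall, standing on the deck beyond the far end of the window; origin at the centre of its underside. Leave alone.
- jar: Small jar with steel lid, 36 mm across, 70 mm tall, standing on the deck to the left of the carton; origin at the centre of its underside. Leave alone.
- mug: White mug, 76 mm across, 85 mm tall, on the serving tray; origin at the centre of its underside. Leave alone.
- beaker: Clear cup, 66 mm across, 100 mm tall, on the serving tray; origin at the centre of its underside. Leave alone.
- sauce: Sauce bottle, 48 mm across, 120 mm tall, on the serving tray; origin at the centre of its underside. Leave alone.
- shaker: Sugar shaker, 40 mm across the foot, 60 mm tall, standing on the deck to the right of the window, beyond the key; origin at the centre of its underside. Leave alone.

How it is judged:
By the outcome, as a careful person would: the job done as asked, in the order asked, and still so for the second after the job is handed in, with the robot touching nothing.
It also fails if it takes over 40 s, if anything falls off the work surface, if the arm or the gripper's body presses on something with over 40 N, if the wrist force passes 120 N, or if a joint passes its speed limit or range.

## Robot

A 6-joint arm with a two-finger parallel gripper is mounted at the origin on the work surface. World frame = base frame: x ahead of the robot, y to its left, z up, the work surface at z = 0. Lengths are in mm, angles in rad, forces in N, time in s.
With the tool pointing down it reaches from about 375 to 925 mm from the base axis. Payload 5.7 kg.
Tool frame: the origin (TCP) lies midway between the tips of the shut fingers; the grasp point (between the pads) lies 19 mm behind it; z points along the fingers, y is the direction in which the jaws open and shut (so a half turn about z gives the same grasp; the last joint's range is limited). The gripper opens to 88 mm and grips with 3 to 60 N. Pads are 20 mm wide; open, the fingers measure 115 mm over their backs; the gripper's body (75 mm by 178 mm) begins 61 mm behind the grasp point.
Start: joints at [1.129, 0.359, 1.51, -0, 1.272, -0.115], TCP at [192.6, 568.214, 222.623] pointing down, gripper open.
Joint ranges: [-2.97, 2.97], [-1.01, 2.36], [0.21, 2.38], [-0.96, 4.11], [0.2, 2.71], [-2.98, 2.98]. Speed limits (rad/s): [2.39, 2.39, 3.14, 3.14, 3.14, 3.14].

## Interface

Orientations are given as [roll, pitch, yaw] about the fixed x, y, z axes, in that order (R = Rz(yaw) Ry(pitch) Rx(roll)).
In Python, from plant import monitor, viewer, job gives the robot as it stands.
- The arm moves only by the tool apply_moves, never from a script. Its argument "steps" is a list of rows, each a list of 4 numbers: the shift along the tool's x, y, z in cm, then the turn about the tool's z in rad. In form: [[x, y, z, yaw], ...]. A call has 1 to 10 rows; each row is the pose to reach, as a shift and turn from the pose measured when the call began, along the tool's axes at that moment; what a row does not reach only later rows make up. A row lasts 1/10 s, in which the tool goes at most 50 mm and 8.59 degrees, less where a joint would pass 70% of its speed; a pose out of reach is approached as far as the arm can. A call with a gripper value outside its range is refused whole. "jaw" is the gripper's target within -1 to 1 (fully open at 1, half-way at 0, shut at -1), set as the call begins (left out, the last holds). The fingers move at their own pace and stop on an object; "force" is the grip in N (left out, the last holds). Time passes only in rows, so rows that repeat a pose let the fingers close. It gives the time, the measured TCP pose, the force and the opening at its end, in the units of the state.
- monitor.read_state(): the state, without advancing time (a new reading comes with each control period).
- viewer.grab_frame(name): name is "scene" or "top" or "wrist"; returns the picture (420x560x3 uint8, red, green, blue); there is no depth.
- viewer.get_calibration(name): a dict with "mtx" (3x3 intrinsics, pixels), "T" (4x4, takes a point from camera to world coordinates); the wrist camera has in their place "tool_from_camera" (4x4, takes a point from camera to tool coordinates, whose origin is the TCP and whose axes are the flange's). Camera axes: x right, y down, z forward; pixel columns grow to the right and rows downward; lengths in mm; the calibration is good to about 2 mm. A picture is of the moment at which its call begins: read the wrist's pose just before it. get_calibration takes no time and is no camera call.
- job.finish_job(): hands the job in, once; it reports no verdict.
Trained networks look in the newest picture that a camera, given by its name, has taken for a name from the list of things; names that differ only in an ending like _2 or _b are one class to them, and where a whole thing is asked for, a point or a joint stands for the part that bears it (a point fixed in the world has none). Each returns a list of dicts, best first, with "confidence" (0 to 1); they miss things now and then, are a little off and sometimes report something else, mostly with a low value. They report only what shows in the picture. A call takes as long as a camera call.
- viewer.find_in(label, camera): "bbox" ([left, top, width, height] as shares, 0 to 1, of the picture: columns of its width, rows of its height, round what is visible of it).
- viewer.cut_out(label, camera): "region" (420x560 bool, what is visible of it) and "bbox" ([left, top, width, height] as shares, 0 to 1, of the picture: columns of its width, rows of its height, round what is visible of it).
- viewer.mark_of(label, camera): "at" ([row, column] as shares, 0 to 1, of the picture: columns of its width, rows of its height: a listed point, or the origin of a listed thing).
The state is a dict: "t": time; "q": joint angles; "joint_velocities": joint speeds; "effort": joint torques, N m; "tool_pos": TCP position; "orientation": TCP orientation; "force": force on the tool from outside, world axes, zero at the start; "ft_torque": the same for the moment, N m; "gripper_width": finger opening in mm.
Only numpy, scipy, OpenCV 4.12 (cv2) and the standard library are available. Lean on these libraries where they do the work, as an engineer would, in place of code of your own. Each camera call takes 0.05 s, during which the arm holds its last target.

## Working session

There is one attempt and no reset: what is moved stays moved. The work goes in short steps, Python scripts to look and compute and a tool call to move; the robot and the scene stay as the last step left them, time stands still between calls to the robot, and variables do not carry over. Pictures are saved under pics/ and viewed, and the job is handed in when it is done.

Besides the shell and the picture viewer there is one more tool, called after "Request:" by a JSON object that holds its "op" and its "data", one argument or row to a line. apply_moves: Moves the arm, as the interface text tells. Its arguments: {"type":"object","properties":{"steps":{"type":"array","items":{"type":"array","items":{"type":"number"}}},"jaw":{"type":"number"},"force":{"type":"number"}},"required":["steps"]}

```bash
mkdir -p pics; ls
cat > h.py <<'E'
import numpy as np, cv2
from plant import monitor, viewer, job
def save(name,fn):
    im=viewer.grab_frame(name); cv2.imwrite('pics/'+fn,im[:,:,::-1]); return im
def ray(cam,row,col):
    c=viewer.get_calibration(cam);K=np.array(c['mtx']);T=np.array(c['T'])
    d=T[:3,:3]@np.linalg.solve(K,[col,row,1.]);return T[:3,3],d
def atz(cam,row,col,z):
    o,d=ray(cam,row,col);return o+d*(z-o[2])/d[2]
def proj(cam,p):
    c=viewer.get_calibration(cam);K=np.array(c['mtx']);T=np.linalg.inv(np.array(c['T']))
    q=K@(T[:3,:3]@np.array(p,float)+T[:3,3]);return q[:2]/q[2]
E
python3 - <<'E'
from h import *
np.set_printoptions(precision=2,suppress=True)
print(monitor.read_state())
save('scene','s0.png')
zs=dict(foot_l=20,foot_r=20,head_l=170,head_r=170,window=20,key_top=None,carton=20,middle=95,tin=20,jar=20,shaker=20)
for cam in ('top','scene'):
    if cam=='top': save('top','t0.png')
    for n,z in zs.items():
        if cam=='scene' and n in('tin',): continue
        r=viewer.mark_of(n,cam)[:2]
        for m in r:
            a=m['at'];row,col=a[0]*420,a[1]*560
            print(cam,n,round(m['confidence'],2),round(row,1),round(col,1),atz(cam,row,col,z if z else 35))
print(viewer.get_calibration('top')['T'],viewer.get_calibration('scene')['T'])
E
```

```text
pics
{'t': 0.0, 'q': array([ 1.13,  0.36,  1.51, -0.  ,  1.27, -0.12]), 'joint_velocities': array([ 0., -0., -0., -0., -0., -0.]), 'effort': array([ -0.  , -51.54, -27.07,   0.07,   0.03,  -0.  ]), 'tool_pos': array([192.31, 567.64, 221.83]), 'orientation': array([-3.14, -0.  ,  2.81]), 'force': array([0.09, 0.9 , 0.18]), 'ft_torque': array([-0.06, -0.05,  0.01]), 'gripper_width': 87.49545644138743}
top foot_l 0.93 263.5 368.4 [ 454.06 -245.79   20.  ]
top foot_l 0.7 256.7 336.3 [ 472.05 -160.93   20.  ]
top foot_r 0.93 263.5 368.4 [ 454.06 -245.79   20.  ]
top foot_r 0.7 256.7 336.3 [ 472.05 -160.93   20.  ]
top head_l 0.79 252.8 345.8 [ 468.8  -163.92  170.  ]
top head_l 0.65 260.0 384.4 [ 452.31 -252.15  170.  ]
top head_r 0.79 252.8 345.8 [ 468.8  -163.92  170.  ]
top head_r 0.65 260.0 384.4 [ 452.31 -252.15  170.  ]
top window 0.78 221.4 352.8 [ 567.54 -208.14   20.  ]
top key_top 0.47 234.6 403.2 [ 529.37 -338.02   35.  ]
top carton 0.66 258.1 351.2 [ 468.39 -200.49   20.  ]
top middle 0.6 257.2 358.6 [ 464.69 -206.78   95.  ]
top middle 0.52 222.0 352.8 [ 553.37 -195.29   95. 
[... 616 characters left out ...]
 214.7 168.0 [ 524.23 -341.33   35.  ]
scene key_top 0.29 167.7 234.5 [ 318.78 -180.32   35.  ]
scene carton 0.68 204.1 222.2 [ 463.24 -200.53   20.  ]
scene middle 0.3 213.1 354.4 [560.54 163.97  95.  ]
scene middle 0.23 279.9 184.7 [ 783.35 -234.96   95.  ]
scene jar 0.61 214.9 256.4 [503.14 -98.66  20.  ]
scene jar 0.21 210.8 166.8 [ 494.84 -354.01   20.  ]
scene shaker 0.64 247.8 158.8 [ 630.47 -345.2    20.  ]
[[   0.     -0.98    0.2   380.98]
 [  -1.      0.      0.01  -18.2 ]
 [  -0.01   -0.2    -0.98 1133.73]
 [   0.      0.      0.      1.  ]] [[  -0.03    0.71   -0.7  1379.99]
 [   1.      0.02   -0.02   19.18]
 [  -0.     -0.7    -0.71  937.22]
 [   0.      0.      0.      1.  ]]
```

Run:
```python
import cv2
for f in ('s0','t0'):
    im=cv2.imread(f'pics/{f}.png')
    c=im[130:310,120:360] if f=='s0' else im[130:310,180:420]
    cv2.imwrite(f'pics/{f}c.png',cv2.resize(c,None,fx=3.3,fy=3.3,interpolation=cv2.INTER_CUBIC))
```

```text
(no output)
```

View pics/s0c.png

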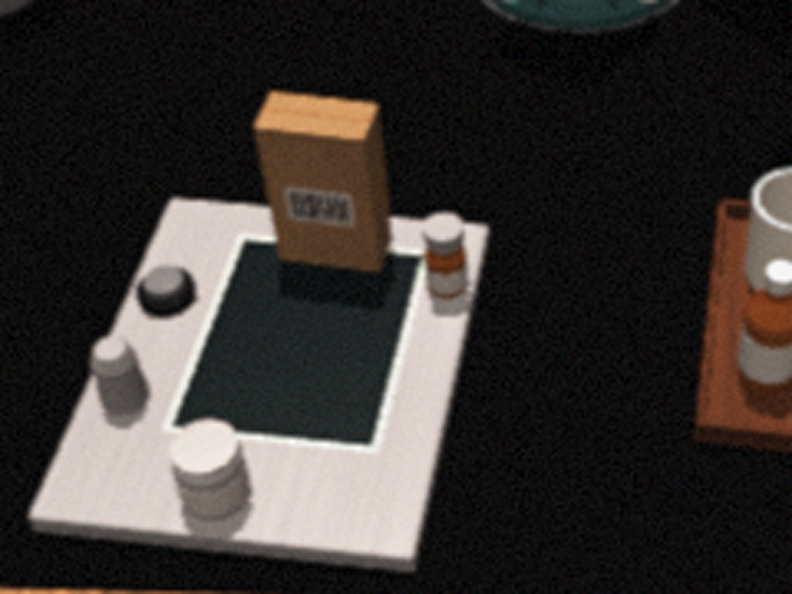

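View pics/t0c.png

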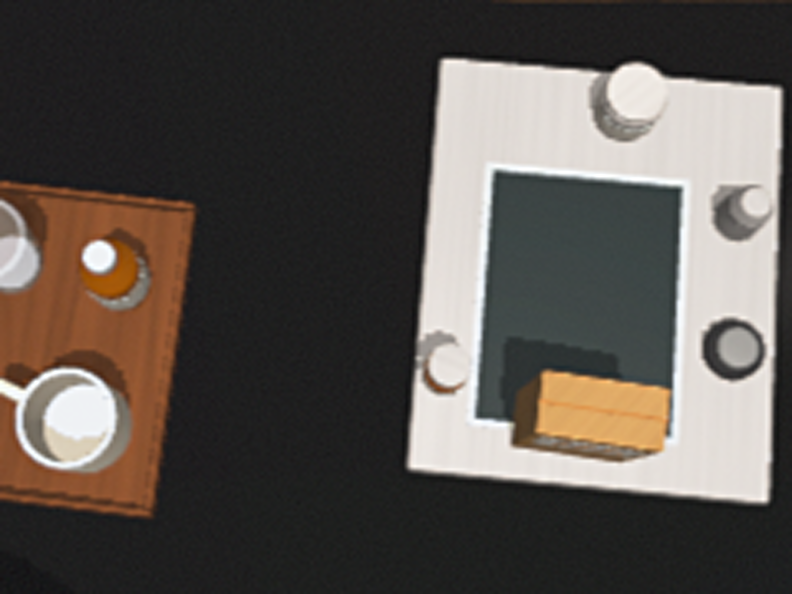

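View pics/t0.png

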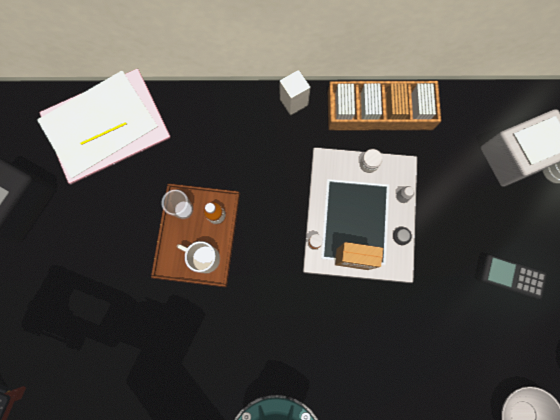

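Run:
```python
from h import *
np.set_printoptions(precision=1,suppress=True)
P={}
for n,(u,v,z) in dict(FL=(489,164,20),FR=(690,182,20),NL=(470,423,20),NR=(677,441,20),hA=(545,370,170),hB=(671,385,170),hC=(662,452,170),hD=(533,430,170),key=(740,347,35),DL=(407,470,20),DR=(768,503,20),DFL=(442,58,20),DFR=(782,87,20)).items():
    P[n]=atz('top',130+v/3.3,180+u/3.3,z);print('top',n,P[n])
for n,(u,v,z) in dict(NL=(423,254,20),NR=(238,236,20),FL=(377,449,20),FR=(165,431,20),hA=(377,138,170),hB=(256,128,170),hC=(268,93,170),hD=(378,101,170),footL=(382,271,20),footR=(279,263,20),key=(166,282,35),DFL=(414,557,20),DFR=(32,517,20),DL=(489,225,20),DR=(171,200,20)).items():
    P[n]=atz('scene',130+v/3.3,120+u/3.3,z);print('scene',n,P[n])
```

```text
top FL [ 684.5 -144.    20. ]
top FR [ 668.7 -311.4   20. ]
top NL [ 468.1 -123.9   20. ]
top NR [ 453.7 -290.1   20. ]
top hA [ 493.6 -163.2  170. ]
top hB [ 483.  -251.2  170. ]
top hC [ 436.3 -242.7  170. ]
top hD [ 451.5 -153.5  170. ]
top key [ 527.9 -340.7   35. ]
top DL [430.5 -72.6  20. ]
top DR [ 404.7 -360.2   20. ]
top DFL [ 778. -106.   20.]
top DFR [ 751.6 -393.3   20. ]
scene NL [ 472.5 -124.8   20. ]
scene NR [ 455.3 -289.    20. ]
scene FL [ 683.9 -140.3   20. ]
scene FR [ 671.7 -306.7   20. ]
scene hA [ 494.  -149.3  170. ]
scene hB [ 484.8 -246.4  170. ]
scene hC [ 441.1 -244.2  170. ]
scene hD [ 448.5 -153.8  170. ]
scene footL [ 494.  -157.9   20. ]
scene footR [ 487.2 -247.7   20. ]
scene key [ 526.9 -334.3   35. ]
scene DFL [ 780.1 -102.4   20. ]
scene DFR [ 754.4 -387.7   20. ]
scene DL [434.7 -69.9  20. ]
scene DR [ 411.2 -357.6   20. ]
```

```bash
cat > fit.py <<'E'
from h import *
from scipy.optimize import minimize
def masks(label,cams=('top','scene')):
    M={}
    for c in cams:
        viewer.grab_frame(c); r=viewer.cut_out(label,c)
        if r: M[c]=(r[0]['region'],r[0]['confidence'])
    return M
def hullmask(cam,pts,s=4):
    q=np.array([proj(cam,p) for p in pts],np.float32)
    h=cv2.convexHull(q); im=np.zeros((420*s,560*s),np.uint8)
    cv2.fillConvexPoly(im,np.round((h+0.5)*s-.5).astype(int),255)
    return cv2.resize(im,(560,420),interpolation=cv2.INTER_AREA)/255.
def box(x,y,yaw,lx,ly,z0,z1):
    c,s=np.cos(yaw),np.sin(yaw)
    return [(x+c*a-s*b,y+s*a+c*b,z) for a in(-lx/2,lx/2) for b in(-ly/2,ly/2) for z in(z0,z1)]
def fit(M,x0,lx,ly,z0,z1):
    f=lambda p:sum(np.abs(hullmask(c,box(p[0],p[1],p[2]/300,lx,ly,z0,z1))-m[0]).sum() for c,m in M.items())
    simplex=np.array([x0]+[np.array(x0)+d for d in np.eye(3)*[12,12,36]])
    r=minimize(f,x0,method='Nelder-Mead',options=dict(initial_simplex=simplex,xatol=.2,fatol=.5))
    return r.x*[1,1,1/300],r.fun
E
python3 - <<'E'
from fit import *
M=masks('carton')
print([(c,m[1],m[0].sum()) for c,m in M.items()])
for sub in (['top','scene'],['top'],['scene']):
    print(sub,fit({k:M[k] for k in sub},[463,-203,-45],45,90,20,170))
print(monitor.read_state()['t'])
E
```

```text
[('top', 0.82, np.int64(1067)), ('scene', 0.76, np.int64(1851))]
['top', 'scene'] (array([ 4.66280423e+02, -2.01524475e+02, -1.40074026e-01]), np.float64(113.05882352941177))
['top'] (array([ 4.66229370e+02, -2.01403058e+02, -1.31368063e-01]), np.float64(44.49019607843137))
['scene'] (array([ 4.64779858e+02, -2.01971562e+02, -1.71753402e-01]), np.float64(55.949019607843134))
1.35
```

Request:
{"op": "apply_moves", "data": {
  "steps": [
    [0, 0, 0, 0],
    [0, 0, -2, 0]
  ],
  "jaw": -1,
  "force": 20
}}

```text
t: 1.55
tool_pos: [191.8, 566.4, 240.3]
orientation: [-3.136, -0.001, 2.815]
force: [-0.7, 1.2, -0.8]
gripper_width: 75.1
```

Request:
{"op": "apply_moves", "data": {
  "steps": [
    [-4, -3.5, 0, 0],
    [-7.5, -6.7, 0, 0],
    [-11, -10, 0, -0.05],
    [-15, -13, 0, -0.1],
    [-18.5, -16.5, 0, -0.15],
    [-22, -20, 0, -0.175],
    [-25.5, -23, 0, -0.175],
    [-29, -26, 0, -0.175],
    [-31.5, -28, 0, -0.175],
    [-31.5, -28, 0, -0.175]
  ]
}}

```text
t: 2.55
tool_pos: [402.4, 197.3, 241.9]
orientation: [-3.136, 0.0, 2.985]
force: [0.2, -0.1, -0.8]
gripper_width: 0.3
```

Request:
{"op": "apply_moves", "data": {
  "steps": [
    [-0.7, -4.8, 0, 0],
    [-1.4, -9.6, 0, 0],
    [-2.1, -14.4, 0, 0],
    [-2.8, -19.2, 0, 0],
    [-3.5, -24, 0, 0],
    [-4.2, -28.5, 0, 0],
    [-5, -33, 0, 0],
    [-5.8, -37, 0, 0],
    [-5.8, -38.5, 0, 0],
    [-5.8, -38.5, 0, 0]
  ]
}}

```text
t: 3.55
tool_pos: [400.1, -193.4, 244.3]
orientation: [-3.136, 0.001, 2.983]
force: [0.5, 0.0, -0.6]
gripper_width: 0.2
```

Run:
```python
from h import *
s=monitor.read_state();print(s['tool_pos'],s['orientation'],s['force'],s['q'])
im=save('scene','s1.png')
cv2.imwrite('pics/s1c.png',cv2.resize(im[90:270,120:360,::-1],None,fx=3,fy=3))
```

```text
[ 400.13361447 -193.35375789  244.27939258] [-3.13550871e+00  6.12730327e-04  2.98274951e+00] [ 0.54143953  0.02411524 -0.60821875] [-0.60125781  0.10737122  1.79828398 -0.0055499   1.23278383 -2.01137696]
```

View pics/s1c.png

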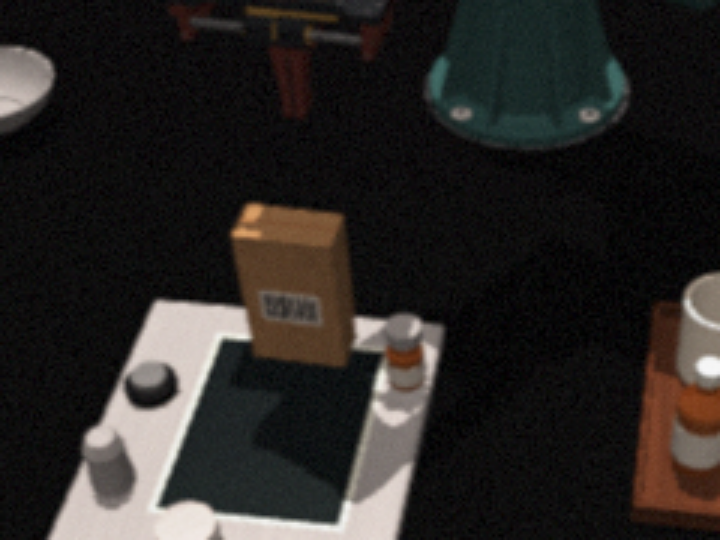

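The shut fingers hang behind the carton, aligned with its middle (scene crop about (293,115)); the carton still stands at crop (300,290). I'll descend to z≈156 and approach.

Request:
{"op": "apply_moves", "data": {
  "steps": [
    [0, 0, 4, 0],
    [0, 0, 7, 0],
    [0, 0, 8.8, 0],
    [0, 0, 8.8, 0],
    [-1, 0, 8.8, 0],
    [-2, 0, 8.8, 0],
    [-2.5, 0, 8.8, 0],
    [-2.5, 0, 8.8, 0]
  ]
}}

```text
t: 4.4
tool_pos: [426.4, -196.9, 157.1]
orientation: [-3.135, 0.003, 2.984]
force: [-0.3, -0.1, 0.5]
gripper_width: 0.6
```

Request:
{"op": "apply_moves", "data": {
  "steps": [
    [-0.4, 0, 0, 0],
    [-0.8, 0, 0, 0],
    [-1.2, 0, 0, 0],
    [-1.6, 0, 0, 0],
    [-2, 0, 0, 0],
    [-2, 0, 0, 0],
    [-2, 0, 0, 0]
  ]
}}

```text
t: 5.1
tool_pos: [446.1, -200.0, 157.0]
orientation: [-3.135, 0.002, 2.984]
force: [0.2, -0.7, -0.3]
gripper_width: 0.6
```

Run:
```python
from h import *
s=monitor.read_state();print(s['tool_pos'],s['orientation'],s['force'],s['q'])
im=save('scene','s2.png')
cv2.imwrite('pics/s2c.png',cv2.resize(im[90:270,120:360,::-1],None,fx=3,fy=3))
```

```text
[ 446.13412517 -199.98212966  157.0351974 ] [-3.13547610e+00  2.22521358e-03  2.98439604e+00] [ 0.21238616 -0.65758779 -0.33717386] [-0.55905173  0.27435357  1.82760242 -0.00553389  1.03520308 -1.96983096]
```

View pics/s2c.png

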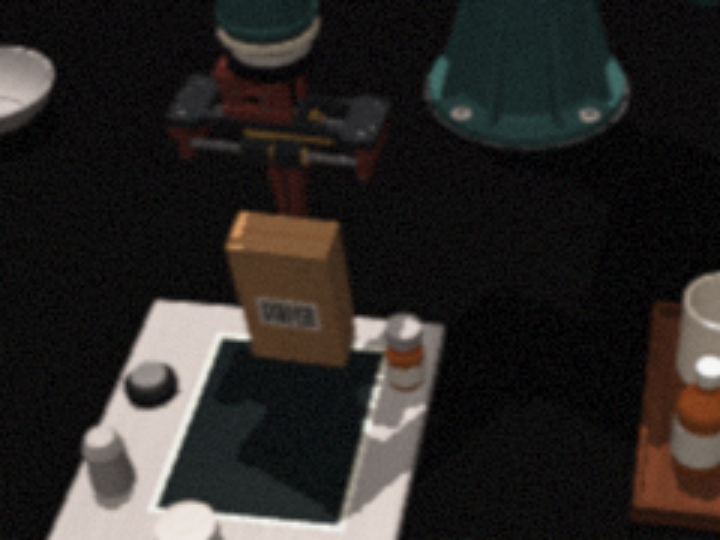

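The carton is tilting on its front edge without sliding: its foot is still at crop (300,362) and its top has moved forward. I'll continue the push.

Request:
{"op": "apply_moves", "data": {
  "steps": [
    [-0.4, 0, 0, 0],
    [-0.8, 0, 0, 0],
    [-1.2, 0, 0, 0],
    [-1.6, 0, 0, 0],
    [-2, 0, 0, 0],
    [-2.4, 0, 0, 0],
    [-2.8, 0, 0, 0],
    [-3.2, 0, 0, 0],
    [-3.6, 0, 0, 0],
    [-3.8, 0, 0, 0]
  ]
}}

```text
t: 6.15
tool_pos: [484.0, -206.0, 157.1]
orientation: [-3.135, 0.002, 2.984]
force: [-0.8, 0.1, -0.6]
gripper_width: 0.4
```

Run:
```python
from h import *
s=monitor.read_state();print(s['tool_pos'],s['orientation'],s['force'],s['q'])
im=save('scene','s3.png')
cv2.imwrite('pics/s3c.png',cv2.resize(im[90:270,120:360,::-1],None,fx=3,fy=3))
```

```text
[ 484.01833093 -206.00701456  157.12376229] [-3.13543290e+00  2.37769042e-03  2.98443086e+00] [-0.82223664  0.10173137 -0.56591805] [-0.5301915   0.32361653  1.75047703 -0.00557266  1.06304665 -1.94112004]
```

View pics/s3c.png

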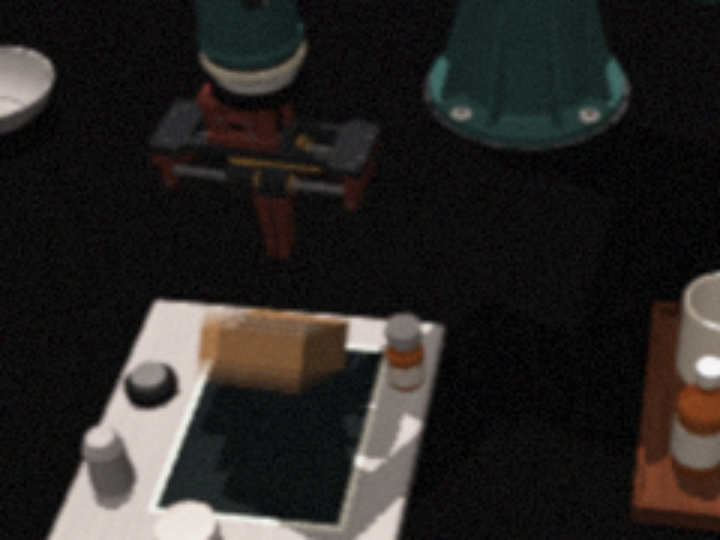

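The carton is caught mid-fall (blurred, crop (275,350)), away from the finger. I'll raise the tool, step back and look.

Request:
{"op": "apply_moves", "data": {
  "steps": [
    [0, 0, -3, 0],
    [2, 0, -5, 0],
    [5, 0, -5, 0],
    [8, 0, -5, 0],
    [8, 0, -5, 0],
    [8, 0, -5, 0]
  ]
}}

```text
t: 6.8
tool_pos: [405.1, -193.3, 207.2]
orientation: [-3.135, 0.004, 2.984]
force: [0.8, -0.5, -0.7]
gripper_width: 0.5
```

Run:
```python
from fit import *
np.set_printoptions(precision=2,suppress=True)
s=monitor.read_state();print(s['t'],s['tool_pos'],s['orientation'],s['force'])
im=save('scene','s4.png')
cv2.imwrite('pics/s4c.png',cv2.resize(im[90:270,120:360,::-1],None,fx=3,fy=3))
M=masks('carton');print([(c,m[1],m[0].sum()) for c,m in M.items()])
for c,m in M.items(): print(c,fit({c:m},[562,-216,-45],150,90,20,65))
print('both',fit(M,[562,-216,-45],150,90,20,65))
for cam in('scene','top'):
  for m in viewer.mark_of('key_top',cam)[:2]:
    a=m['at'];print(cam,m['confidence'],[atz(cam,a[0]*420,a[1]*560,z) for z in(30,35,40)])
im=save('top','t4.png')
cv2.imwrite('pics/t4c.png',cv2.resize(im[130:310,180:420,::-1],None,fx=3,fy=3))
```

```text
6.8 [ 405.1  -193.32  207.24] [-3.14  0.    2.98] [ 0.77 -0.49 -0.74]
[('top', 0.95, np.int64(2044)), ('scene', 0.85, np.int64(1977))]
top (array([ 564.4 , -215.25,   -0.16]), np.float64(125.52549019607844))
scene (array([ 563.57, -216.26,   -0.13]), np.float64(63.05882352941176))
both (array([ 563.61, -216.01,   -0.15]), np.float64(192.85882352941178))
scene 0.52 [array([ 514.54, -346.3 ,   30.  ]), array([ 519.31, -344.29,   35.  ]), array([ 524.08, -342.27,   40.  ])]
```

View pics/s4c.png

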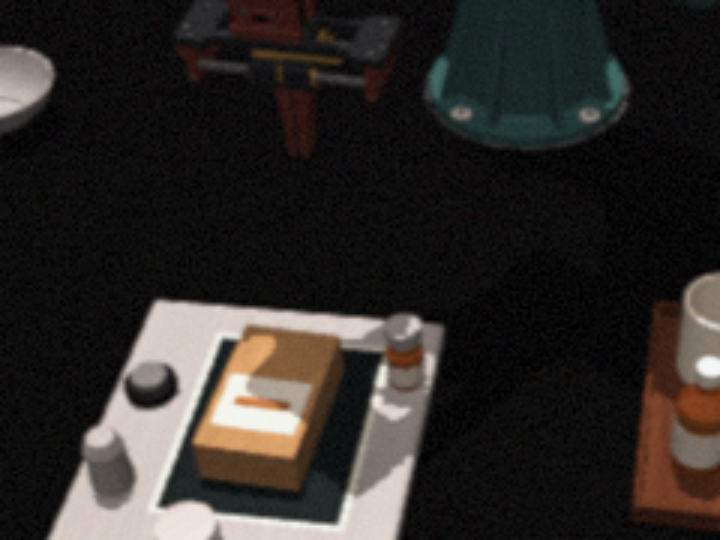

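View pics/t4c.png

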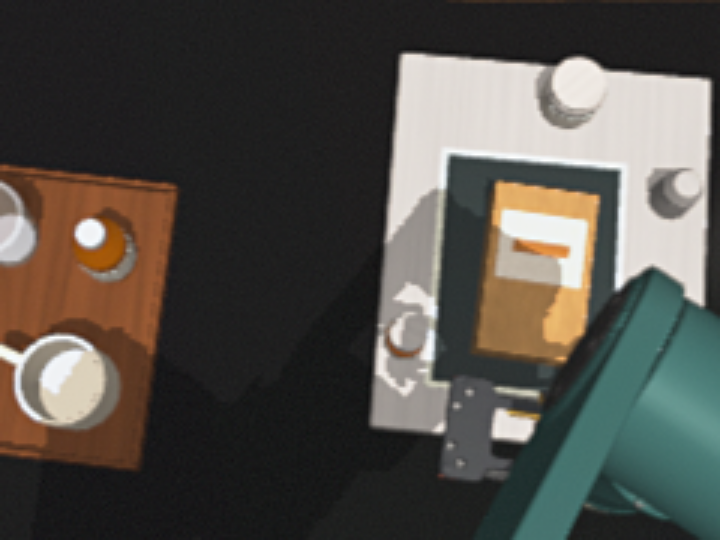

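The carton lies flat inside the outline, bar code down: fitted centre (563.6, -216), yaw -0.15, against the window at (570, -216), yaw -0.09. Both pictures show a dark margin all round it. Next I'll move over the key at about (528.5, -338).

Request:
{"op": "apply_moves", "data": {
  "steps": [
    [-3.5, -3, 0, 0],
    [-7, -6, 0, 0],
    [-10.5, -9, 0, 0],
    [-14, -12, 0, 0],
    [-14.5, -12.4, 3, 0],
    [-14.5, -12.4, 7, 0],
    [-14.5, -12.4, 11, 0],
    [-14.5, -12.4, 13.5, 0],
    [-14.5, -12.4, 13.5, 0]
  ]
}}

```text
t: 8.1
tool_pos: [527.0, -337.3, 68.7]
orientation: [-3.14, -0.005, 2.985]
force: [-0.0, 0.6, 0.6]
gripper_width: 0.5
```

Run:
```python
from h import *
s=monitor.read_state();print(s['t'],s['tool_pos'],s['orientation'],s['force'])
im=save('scene','s5.png')
cv2.imwrite('pics/s5c.png',cv2.resize(im[150:270,100:260,::-1],None,fx=4.5,fy=4.5))
p=proj('scene',s['tool_pos']);print(p,(p-[100,150])*4.5, proj('scene',[528.5,-338,38]))
s=monitor.read_state()
im=save('wrist','w5.png')
```

```text
8.1 [ 527.03928528 -337.2540814    68.66263888] [-3.13956012 -0.00463907  2.98473273] [-0.02659309  0.64558722  0.56988737]
[166.90449569 206.87597031] [301.0702306  255.94186638] [168.65627925 215.09413693]
```

View pics/s5c.png

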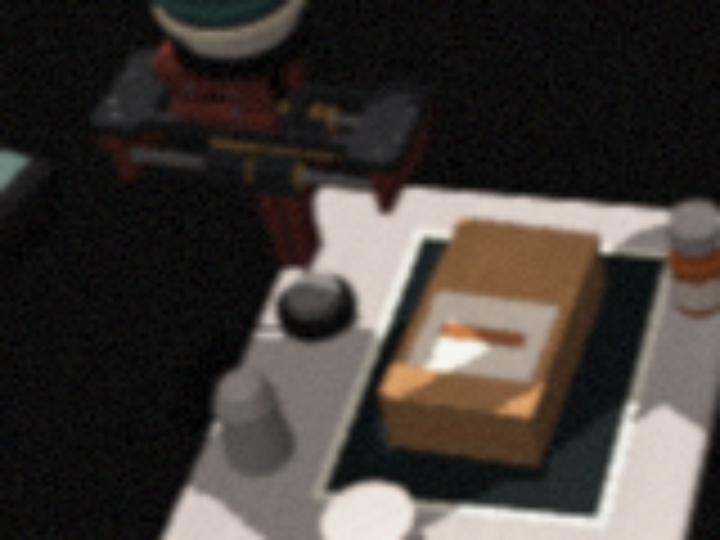

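View pics/w5.png

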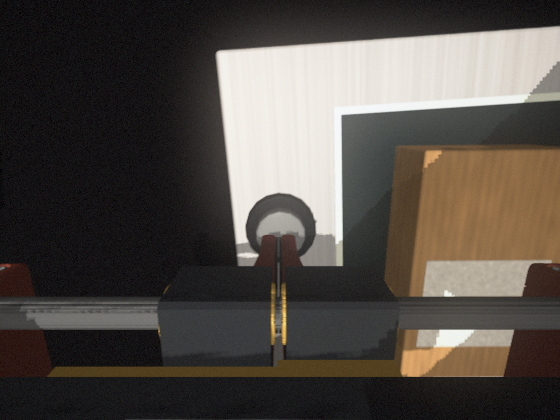

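Run:
```python
from h import *
from scipy.spatial.transform import Rotation as Ro
s=monitor.read_state();c=viewer.get_calibration('wrist')
R=Ro.from_euler('xyz',s['orientation']).as_matrix()
T=np.eye(4);T[:3,:3]=R;T[:3,3]=s['tool_pos'];T=T@np.array(c['tool_from_camera'])
for px in ((281,228),(281,215)):
  d=T[:3,:3]@np.linalg.solve(np.array(c['mtx']),[px[0],px[1],1.])
  for z in (20,35,40): print(px,z,T[:3,3]+d*(z-T[2,3])/d[2])
for m in viewer.mark_of('key_top','wrist')[:2]: print(m['confidence'],m['at'][0]*420,m['at'][1]*560)
```

```text
(281, 228) 20 [ 533.48607284 -338.35223033   20.        ]
(281, 228) 35 [ 528.40456872 -337.59749217   35.        ]
(281, 228) 40 [ 526.71073402 -337.34591278   40.        ]
(281, 215) 20 [ 523.5838485 -336.8109903   20.       ]
(281, 215) 35 [ 519.19747107 -336.16444572   35.        ]
(281, 215) 40 [ 517.73534526 -335.94893086   40.        ]
0.8 234.48600000000002 282.688
```

The wrist picture shows the key at about (281,230), i.e. (529, -337.5), so the fingertip is over it to within 2 mm. I'll press slowly.

Request:
{"op": "apply_moves", "data": {
  "steps": [
    [-0.2, 0, 1, 0],
    [-0.2, 0, 2, 0],
    [-0.2, 0, 2.4, 0],
    [-0.2, 0, 2.6, 0],
    [-0.2, 0, 2.8, 0],
    [-0.2, 0, 2.8, 0]
  ]
}}

```text
t: 8.85
tool_pos: [532.4, -340.4, 45.8]
orientation: [-3.135, 0.004, 2.985]
force: [0.1, 0.1, 0.1]
gripper_width: 0.7
```

Request:
{"op": "apply_moves", "data": {
  "steps": [
    [0, 0, 0.1, 0],
    [0, 0, 0.2, 0],
    [0, 0, 0.3, 0],
    [0, 0, 0.3, 0]
  ]
}}

```text
t: 9.25
tool_pos: [532.4, -340.4, 42.8]
orientation: [-3.135, 0.003, 2.985]
force: [0.2, -0.3, 0.1]
gripper_width: 0.7
```

Request:
{"op": "apply_moves", "data": {
  "steps": [
    [0.2, 0.1, 0, 0],
    [0.3, 0.2, 0.1, 0],
    [0.3, 0.2, 0.2, 0],
    [0.3, 0.2, 0.3, 0],
    [0.3, 0.2, 0.3, 0]
  ]
}}

```text
t: 9.75
tool_pos: [529.8, -338.0, 39.8]
orientation: [-3.135, 0.004, 2.985]
force: [0.3, 0.1, 3.5]
gripper_width: 0.5
```

Request:
{"op": "apply_moves", "data": {
  "steps": [
    [0, 0, 0.1, 0],
    [0, 0, 0.2, 0],
    [0, 0, 0.2, 0]
  ]
}}

```text
t: 10.05
tool_pos: [529.8, -338.0, 37.8]
orientation: [-3.135, 0.004, 2.985]
force: [-1.0, 0.1, 3.8]
gripper_width: 0.3
```

Request:
{"op": "apply_moves", "data": {
  "steps": [
    [0, 0, 0.1, 0],
    [0, 0, 0.2, 0],
    [0, 0, 0.2, 0]
  ]
}}

```text
t: 10.35
tool_pos: [529.9, -338.1, 36.3]
orientation: [-3.135, 0.004, 2.985]
force: [-2.5, 1.6, 8.6]
gripper_width: 0.6
```

Request:
{"op": "apply_moves", "data": {
  "steps": [
    [0, 0, 0.1, 0],
    [0, 0, 0.1, 0],
    [0, 0, 0.1, 0]
  ]
}}

```text
t: 10.65
tool_pos: [529.9, -338.1, 36.3]
orientation: [-3.135, 0.004, 2.985]
force: [-3.0, 2.4, 11.0]
gripper_width: 0.5
```

There is a hard stop at z=36.3 with 11 N, so the key is fully down. I'll release and withdraw upward.

Request:
{"op": "apply_moves", "data": {
  "steps": [
    [0, 0, -0.5, 0],
    [0, 0, -1, 0],
    [0, 0, -2, 0],
    [0, 0, -5, 0],
    [0, 0, -9, 0],
    [0, 0, -13, 0],
    [0, 0, -17, 0],
    [4, 0, -17, 0],
    [8, 0, -17, 0],
    [12, 0, -17, 0]
  ]
}}

```text
t: 11.65
tool_pos: [409.7, -317.6, 206.4]
orientation: [-3.134, 0.005, 2.986]
force: [-0.7, -1.0, -0.3]
gripper_width: 0.2
```

Request:
{"op": "apply_moves", "data": {
  "steps": [
    [2, 0, 0, 0],
    [2, 0, 0, 0],
    [2, 0, 0, 0]
  ]
}}

```text
t: 11.95
tool_pos: [390.4, -314.9, 206.8]
orientation: [-3.133, 0.006, 2.985]
force: [1.0, -0.7, -0.7]
gripper_width: 0.1
```

Run:
```python
from fit import *
np.set_printoptions(precision=2,suppress=True)
s=monitor.read_state();print(s['t'],s['tool_pos'],s['force'])
im=save('scene','s6.png')
cv2.imwrite('pics/s6c.png',cv2.resize(im[130:310,120:360,::-1],None,fx=3,fy=3))
M=masks('carton')
p,e=fit(M,[562,-216,-45],150,90,20,65);print(p,e)
W=np.array([570,-216]);a=-.093
b=np.array(box(*p,150,90,20,65))[:,:2]-W
print('extent in window frame',[(f(b@v)) for v in(np.array([np.cos(a),np.sin(a)]),np.array([-np.sin(a),np.cos(a)])) for f in(np.min,np.max)])
for n in('jar','shaker','tin'):
  for m in viewer.mark_of(n,'scene')[:1]: print(n,m['confidence'],atz('scene',m['at'][0]*420,m['at'][1]*560,20))
```

```text
11.95 [ 390.4  -314.87  206.79] [ 1.02 -0.67 -0.67]
[ 564.47 -216.29   -0.14] 174.1529411764706
extent in window frame [np.float64(-82.66873867328196), np.float64(71.70346074256086), np.float64(-49.550708793948594), np.float64(47.942269856819)]
jar 0.76 [ 506.97 -101.18   20.  ]
shaker 0.51 [ 636.28 -349.16   20.  ]
tin 0.96 [ 731.39 -254.58   20.  ]
```

View pics/s6c.png

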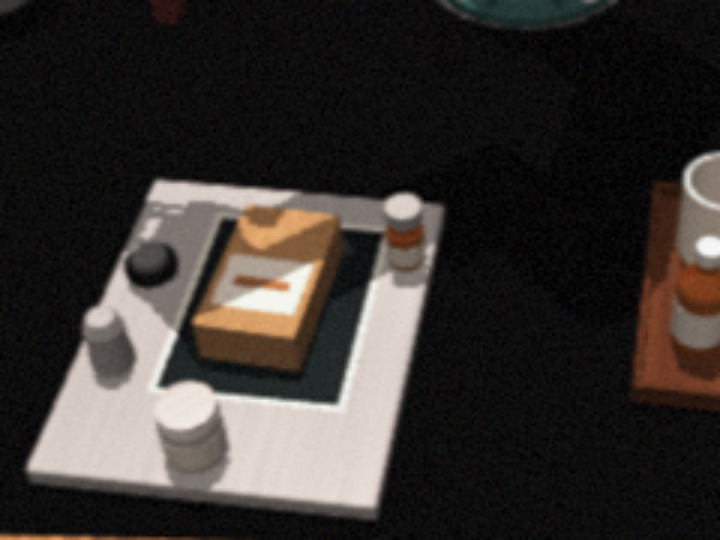

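The carton lies inside the outline at crop (270,285), with margins of about 27, 38, 35 and 37 mm. The key at crop (150,263) is up, in the arm's shadow, and the jar, shaker and tin have not moved. I'll hand it in.

```bash
python3 -c "
from plant import job;print(job.finish_job())"
```

```text
the job is handed in; nothing more can be done
None
```

The tea carton lies flat on its bar code inside the white outline. The read key was then pressed fully down and released. I pushed the carton over with the shut fingertips at about 137 mm up its back, without grasping or lifting it, and handed the job in at about 12 s.

- **Carton:** Fitting the pictures from two cameras puts it at about (564, -216) mm, turned -0.14 rad. It is roughly 27 mm or more inside the outline's outer edge on every side. Fits from the two cameras differed by about 1 mm and 0.03 rad.
- **Key:** The fingertip met a hard stop at z = 36.3 mm with 11 N, against the 5 N needed. I then lifted the finger clear. The final picture looks like the key is up again, but it was in the arm's shadow and I have no direct reading of its travel.
- **Alignment:** On the way down to the key the tool drifted about 4 mm, and I corrected this before touching it.
- **Other things:** The jar, shaker and tin appear where they were, within the 5–10 mm scatter of the detections; I did not measure the tray items again.

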